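Square up the planing stop and seat the workpiece

ROBOT

A 6-joint arm with a two-finger parallel gripper is mounted at the origin on the work surface. World frame = base frame: x ahead of the robot, y to its left, z up, the work surface at z = 0. Lengths are in m, angles in rad, forces in N, time in s.
With the tool pointing down it reaches from about 0.325 to 0.9 m from the base axis. Payload 3.5 kg.
Tool frame: the origin (TCP) lies at the very end of the fingers, on their centre line; the grasp point (between the pads) lies 19 mm behind it; z points along the fingers, y is the line along which they close (so a half turn about z gives the same grasp; the last joint's range is limited). The gripper opens to 85 mm and grips with 20 to 120 N. Pads are 22 mm wide; open, the fingers measure 114 mm over their backs; the gripper's body (76 mm by 85 mm) begins 54 mm behind the grasp point. The pads swing forward as they close: fully open they stand 13 mm farther back than shut.
Start: joints at [-1.257, 0.276, -0.026, 1.268, 0, 1.467], TCP at [0.253, -0.571, 0.231] pointing down, gripper open.
Joint ranges: [-3.12, 3.12], [-0.85, 1.88], [-1.08, 1.24], [-1.95, 2.15], [-1.57, 1.53], [-3.14, 3.14]. Speed limits (rad/s): [2.57, 2.57, 3.14, 3.14, 3.14, 3.14].

INTERFACE

Orientations are given as a unit quaternion [w, x, y, z].
In Python, from workcell import arm gives the robot as it stands. The module is installed in compiled form; this text tells all that it offers.
- The arm moves only by the shell command python3 -m creep 'ROWS' [FORCE]. ROWS is JSON, a list of rows, each a list of 5 numbers: the closure, from 0 (fully open) to 1 (shut), then the shift along the tool's x, y, z each as a share of 0.2 m, from -1 to 1, then the turn about the tool's z as a share of 30 degrees, from -1 to 1. A call has 1 to 8 rows; each row is the pose to reach, as a shift and turn from the pose commanded when the call began, along the tool's axes at that moment; what a row does not reach only later rows make up. A row lasts 1/10 s, in which the tool goes at most 50 mm and 8.59 degrees, less where a joint would pass 70% of its speed; a pose out of reach is approached as far as the arm can. A call with a number of a shift or a turn outside -1 to 1 is refused whole. A call with a gripper value outside its range is refused whole. The fingers move at their own pace and stop on an object; FORCE is the grip in N (left out, the last holds). Time passes only in rows, so rows that repeat a pose let the fingers close. It gives the time, the measured TCP pose, the force, the opening and the grip force at its end, in the units of the state.
- arm.read_state(): the state, without advancing time (a new reading comes with each control period).
- arm.camera(name): name is "scene" or "top"; returns (picture, depth): 384x512x3 uint8, red, green, blue; 384x512 float32, m along the optical axis (not along the pixel's ray), 0 where there is no reading.
- arm.camera_model(name): a dict with "camera_matrix" (3x3 intrinsics, pixels), "k1" (the pictures are not rectified: a ray, as slopes to the right and down, at radius r is drawn at 1 + k1 r^2 times it, then the intrinsics apply), "rvec" (rotation vector, rad) and "tvec" (3), from world to camera coordinates, as OpenCV has them. Camera axes: x right, y down, z forward; pixel columns grow to the right and rows downward; lengths in m; the calibration is good to about 2 mm. A picture is of the moment at which its call begins. camera_model takes no time and is no camera call.
- arm.finish_job(): hands the job in; it is judged then, once.
Trained networks look in the newest picture that a camera, given by its name, has taken for a name from the list of things; names that differ only in an ending like _2 or _b are one class to them, and where a whole thing is asked for, a point or a joint stands for the part that bears it (a point fixed in the world has none). Each returns a list of dicts, best first, with "score" (0 to 1); they miss things now and then, are a little off and sometimes report something else, mostly with a low value. They report only what shows in the picture. A call takes as long as a camera call. They do not tell look-alikes from the thing itself.
- arm.trace(camera, target): "pixels" (384x512 bool, what is visible of it) and "box" ([centre column, centre row, width, height] in pixels, round what is visible of it).
The state is a dict: "time": time; "joint_pos": joint angles; "qd": joint speeds; "joint_torque": joint torques, N m; "position": TCP position; "eef_rot": TCP orientation; "wrist_force": force on the tool from outside, world axes, zero at the start; "wrist_torque": the same for the moment, N m; "width": finger opening in m; "grip_force": force on a finger pad.
Only numpy, scipy, OpenCV 4.12 (cv2) and the standard library are available. Lean on these libraries where they do the work, as an engineer would, in place of code of your own. Each camera call takes 0.05 s, during which the arm holds its last target. There are 200 camera calls.

TASK

First screw the wooden stop on the planing board further down (clockwise seen from above, less than one turn) until its flat face looks straight along the fence at the workpiece, and let go: it must stay square to the fence by itself, to within 3 degrees. Then bring the wood block flush against the fence and up against the stop's flat face, press it gently home there for a moment (about 8 N, never over 15 N), and leave it seated. Leave the other things on the bench alone.

Things in the scene. Friction and masses are not known exactly. Their poses are not given: they have to be found in the camera images.
- fence (a point): Foot of the inner face of a low wooden fence (12 mm high, 220 mm long, y = -0.16 to 0.06) on a fixed plywood planing board (130 x 350 x 12 mm), at the board's top surface. y runs along the fence towards the stop, x points level into the fence (the board's free surface is x = -0.107 to 0), z up. The stop's screw axis stands at x = -0.022, y = 0.100.
- stop_grip (a point): Where to grip the stop: on its vertical screw axis, 38 mm above the post's foot, 20 mm below its top. x points square to the two parallel flat sides (32 mm apart: grip across them), y from the flat face to the rounded back, z up. Square means this y is parallel to the fence's y, the flat face looking along -y at the block. At the start it is 1.4 to 2.8 rad short; turn it clockwise from above.
- stop_face (a point): Centre of the stop's flat front face (32 mm wide, 58 mm tall), 20 mm before the screw axis, half-way up the post; axes as for stop_grip, so the face looks along its own -y. The rounded back is 24 mm behind the axis.
- block_mid (a point): Centre of the workpiece: a loose planed wood block 44 x 90 x 55 mm (x, y, z), 100 to 210 g, standing on the planing board beside the fence. y runs along its 90 mm length, roughly towards the stop, z up. Its top stands 55 mm over the board, well above the 12 mm fence. Seated, its centre is 22 mm from the fence's face.
- block_end (a point): Centre of the block's end face that is nearest the stop, 45 mm from the block's centre along y; this end goes against the stop's flat face.
- stop: The stop: a D-shaped wooden post 58 mm tall on a screw; origin on the axis at its foot, 4 to 8 mm above the board; axes as for stop_grip. It sinks 1.2 mm per rad; no hard stop marks the place. The thread drags more the deeper it goes, and the post sits on a rubber bush that twists 0.4 rad per N m of turning torque: let go, it springs back by that much (some 4 to 8 degrees), then stays.
- block: The same block; origin at the centre of its underside.
- glue: Bystander: white glue bottle with an orange cap, 60 mm across, 170 mm tall; origin at its foot.
- tin: Bystander: open steel cup, 90 mm across, 60 mm tall; origin at its foot.
- mallet: Bystander: hammer lying on the bench; origin under its middle.
- offcut: Bystander: wood offcut 140 x 50 x 30 mm lying on the bench; origin under its middle.
Things that resemble listed ones, but are neither listed nor needed, are in the scene too. There is more than one size of the block; the job needs the smallest.

How it is judged:
By the outcome, as a careful person would: the job done as asked, in the order asked, and still so for the second after the job is handed in, with the robot touching nothing.
It also fails if it takes over 72 s, if anything falls off the work surface, if the arm or the gripper's body presses on something with over 40 N, if the wrist force passes 120 N, or if a joint passes its speed limit or range.

## Working session

There is one attempt and no reset: what is moved stays moved. The work goes in short steps, Python scripts to look and compute and a shell command to move; the robot and the scene stay as the last step left them, time stands still between calls to the robot, and variables do not carry over. Pictures are saved under pics/ and viewed, at most 10 in all, crops included, and the job is handed in when it is done.

```bash
mkdir -p pics; cat > h.py <<'E'
import numpy as np, cv2
from workcell import arm
def cam(n):
    m=arm.camera_model(n); R=cv2.Rodrigues(np.array(m["rvec"],float))[0]
    return np.array(m["camera_matrix"]),m["k1"],R,np.array(m["tvec"],float).ravel()
def cloud(n,depth):
    K,k1,R,t=cam(n); v,u=np.mgrid[:384,:512]
    p=cv2.undistortPoints(np.stack([u,v],-1).reshape(-1,1,2).astype(np.float64),K,np.array([k1,0,0,0.]))[:,0]
    P=np.c_[p,np.ones(len(p))]*depth.reshape(-1,1)
    W=(P-t)@R; W[depth.ravel()==0]=np.nan
    return W.reshape(384,512,3)
def pix(n,X):
    K,k1,R,t=cam(n)
    return cv2.projectPoints(np.atleast_2d(X).astype(float),cv2.Rodrigues(R)[0],t,K,np.array([k1,0,0,0.]))[0][:,0]
E
python3 - <<'E'
from h import *
s=arm.read_state();print(s["time"],s["position"],s["eef_rot"],s["width"])
ims=[]
for n in("scene","top"):
    c,d=arm.camera(n);W=cloud(n,d);np.save(n+".npy",W);cv2.imwrite(f"pics/{n}0.png",c[...,::-1])
    for t in("stop","block","fence","stop_face"):
        for r in arm.trace(n,t):
            m=r["pixels"];print(n,t,round(r["score"],2),np.round(r["box"]),np.round(np.nanmedian(W[m],0),3),np.round(np.nanpercentile(W[m][:,2],98),3))
E
```

```text
0.0 [ 0.2527652  -0.57074724  0.23014402] [-1.11339271e-03  9.78362822e-01  2.06893532e-01 -1.22721182e-04] 0.0857192109350345
scene stop 0.68 [284. 197.  16.  18.] [0.623 0.028 0.067] 0.081
scene block 0.83 [231. 223.  34.  32.] [ 0.568 -0.151  0.065] 0.072
scene block 0.63 [190. 190.  33.  41.] [ 0.371 -0.16   0.073] 0.079
scene block 0.6 [233. 159.  39.  34.] [0.387 0.045 0.07 ] 0.08
scene fence 0.86 [254. 219. 109.  81.] [ 0.596 -0.052  0.014] 0.077
scene stop_face 0.65 [352. 138.  22.  45.] [0.654 0.36  0.091] 0.172
scene stop_face 0.53 [284. 198.  16.  18.] [0.623 0.03  0.063] 0.081
top stop 0.66 [248. 164.  10.  11.] [0.616 0.039 0.075] 0.083
top block 0.94 [244. 238.  32.  39.] [0.377 0.06  0.074] 0.08
top block 0.7 [306. 182.  22.  16.] [ 0.555 -0.139  0.066] 0.073
```

View pics/scene0.png

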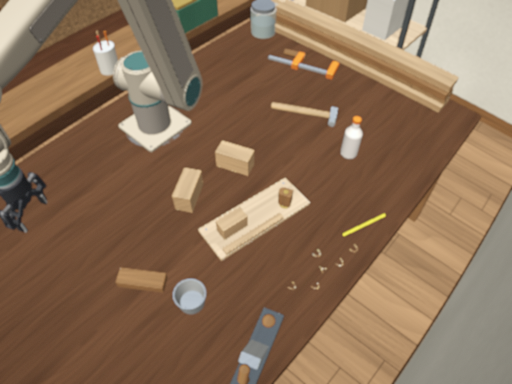

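View pics/top0.png

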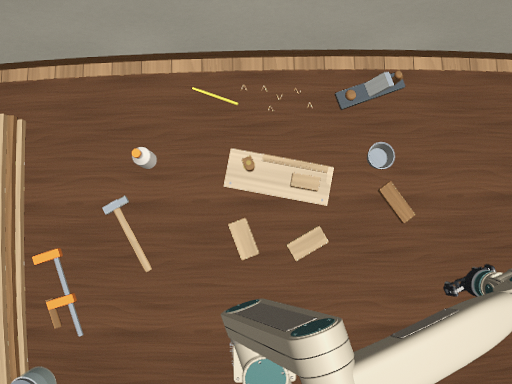

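Both pictures show three block candidates, given as scene/top pixels: (231,223)/(306,182) on the board, and (190,190)/(306,243) and (233,159)/(244,238) on the bench. The one on the board fits: its top is 55 mm above the board and it stands beside the fence. The other two look bigger, so I'll confirm with sizes and one enlarged crop. The stop is at scene (285,197), top (248,163).

```bash
cat > meas.py <<'E'
from h import *
A=cv2.imread("pics/scene0.png")[165:265,190:320];B=cv2.imread("pics/top0.png")[140:212,215:345]
A=cv2.resize(A,None,fx=3,fy=3,interpolation=cv2.INTER_CUBIC);B=cv2.resize(B,None,fx=3,fy=3,interpolation=cv2.INTER_CUBIC)
cv2.imwrite("pics/crop0.png",np.vstack([A,B]))
for n in("scene","top"):
    W=np.load(n+".npy");P=W.reshape(-1,3);P=P[~np.isnan(P).any(1)]
    P=P[(P[:,0]>.3)&(P[:,0]<.75)&(P[:,1]>-.3)&(P[:,1]<.13)]
    for nm,lo,hi in(("board",.006,.016),("tops55",.055,.1)):
        Q=P[(P[:,2]>lo)&(P[:,2]<hi)]
        x=np.round(Q[:,:2]/.004).astype(int);x-=x.min(0);im=np.zeros(x.max(0)+1,np.uint8);im[x[:,0],x[:,1]]=1
        im=cv2.morphologyEx(im,cv2.MORPH_CLOSE,np.ones((3,3)))
        k,l=cv2.connectedComponents(im)
        for i in range(1,k):
            S=Q[l[x[:,0],x[:,1]]==i]
            if len(S)<15: continue
            r=cv2.minAreaRect(S[:,:2].astype(np.float32));print(n,nm,len(S),np.round(r[0],4),np.round(r[1],3),round(r[2],1),"z",np.round(np.percentile(S[:,2],[5,50,95]),3))
E
python3 meas.py
```

```text
scene board 65 [0.3888 0.033 ] [0.126 0.009] 20.7 z [0.006 0.012 0.016]
scene board 27 [ 0.3908 -0.1957] [0.057 0.015] 41.9 z [0.007 0.01  0.015]
scene board 2208 [ 0.5818 -0.0614] [0.366 0.162] 77.7 z [0.008 0.013 0.015]
scene tops55 670 [ 0.3596 -0.1464] [0.062 0.125] 29.3 z [0.061 0.075 0.079]
scene tops55 603 [0.3783 0.0573] [0.123 0.065] 18.8 z [0.059 0.075 0.079]
scene tops55 424 [ 0.5577 -0.1444] [0.092 0.048] 79.5 z [0.058 0.068 0.071]
scene tops55 166 [0.6192 0.0357] [0.044 0.037] 23.1 z [0.059 0.076 0.081]
top board 2576 [ 0.5782 -0.0645] [0.388 0.156] 76.9 z [0.007 0.011 0.015]
top tops55 706 [ 0.3603 -0.1439] [0.058 0.124] 29.0 z [0.067 0.073 0.079]
top tops55 713 [0.3774 0.0605] [0.122 0.059] 19.8 z [0.068 0.074 0.079]
top tops55 389 [ 0.5575 -0.1423] [0.09  0.045] 78.8 z [0.06  0.066 0.072]
top tops55 134 [0.6187 0.0394] [0.045 0.031] 25.0 z [0.069 0.076 0.082]
```

View pics/crop0.png

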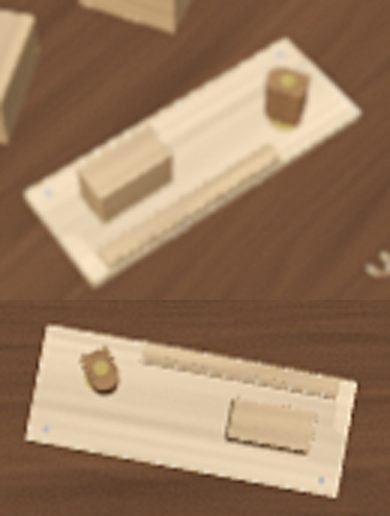

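The crop settles it: the block on the board measures 90x45 mm against 122x59 mm for the other two, so it is the smallest. The stop's flat face currently points up and away, at about (97,350) in the crop, so it has about 127° to go clockwise. Next I'll fit the board and fence frame accurately.

```bash
cat > frame.py <<'E'
from h import *
from scipy.optimize import least_squares
def ray(n,uv,z):
    K,k1,R,t=cam(n)
    p=cv2.undistortPoints(np.asarray(uv,float).reshape(-1,1,2),K,np.array([k1,0,0,0.]))[:,0]
    d=np.c_[p,np.ones(len(p))]@R; c=-R.T@t
    return c+d*((z-c[2])/d[:,2])[:,None]
if __name__=="__main__":
  for n in("scene","top"):
    im=cv2.imread(f"pics/{n}0.png");g=cv2.GaussianBlur(im,(0,0),.7).astype(float).sum(2)
    W=np.load(n+".npy")
    yaw=np.deg2rad(-12.7);c=np.array([.580,-.063])
    for it in range(3):
        ex=np.array([np.cos(yaw),np.sin(yaw)]);ey=np.array([-ex[1],ex[0]])
        lines=[]
        for a,b,La,Lb in((ex,ey,.065,.175),(-ex,ey,.065,.175),(ey,ex,.175,.065),(-ey,ex,.175,.065)):
            pts=[]
            for s in np.linspace(-.85,.85,45)*Lb:
                o=np.linspace(-.02,.02,81)
                X=c+b*s+a*(La+o)[:,None];uv=pix(n,np.c_[X,np.full(81,.012)]).astype(np.float32)
                v=cv2.remap(g.astype(np.float32),uv[:,0],uv[:,1],cv2.INTER_LINEAR).ravel()
                gr=-(v[8:]-v[:-8]);k=gr.argmax()
                if gr[k]>60: pts.append(X[k+4])
            pts=np.array(pts);l=cv2.fitLine(pts.astype(np.float32),cv2.DIST_HUBER,0,.001,.001).ravel()
            ang=np.degrees(np.arctan2(l[1],l[0]))
            lines.append((np.mean((pts-c)@a),ang,len(pts)))
        y=[(l[1]+90)%180-90 for l in lines]
        ya=[(l[1]%180)-90 for l in lines[:2]]
        yaw=np.deg2rad(np.mean(ya))
        c=c+ex*(lines[0][0]-lines[1][0])/2+ey*(lines[2][0]-lines[3][0])/2
    print(n,"yaw",ya,"ctr",c,[(round(l[0],4),round(l[1],2),l[2]) for l in lines])
    ex=np.array([np.cos(yaw),np.sin(yaw)]);ey=np.array([-ex[1],ex[0]])
    P=W.reshape(-1,3);P=P[~np.isnan(P).any(1)];q=(P[:,:2]-c)@np.c_[ex,ey]
    f=(abs(q[:,1])<.17)&(abs(q[:,0])<.075)
    # block and stop top points in board frame
    for nm,yl,yh,zt in(("block",-.14,0,.0665),("stop",.06,.15,.075)):
        S=f&(q[:,1]>yl)&(q[:,1]<yh)&(P[:,2]>zt-.009)
        r=cv2.minAreaRect(q[S].astype(np.float32));print(n,nm,np.round(r[0],4),np.round(r[1],4),round(r[2],1),"med z",np.median(P[S,2]))
    S=f&(P[:,2]>.019)&(P[:,2]<.029)&(q[:,0]>.02)
    print(n,"fence x",np.round(np.percentile(q[S,0],[5,50,95]),4),"y",np.round(np.percentile(q[S,1],[1,99]),4),"z board",np.median(P[f&(P[:,2]<.017),2]))
E
python3 frame.py
```

```text
scene yaw [np.float32(-11.225655), np.float32(-11.783661)] ctr [ 0.57929907 -0.06111325] [(np.float64(0.0684), np.float32(78.77), 45), (np.float64(0.0684), np.float32(78.22), 45), (np.float64(0.1776), np.float32(-11.29), 45), (np.float64(0.1777), np.float32(-11.9), 45)]
scene block [-0.0053 -0.086 ] [0.0481 0.0915] 2.2 med z 0.06763813123697293
scene stop [0.0194 0.1041] [0.0428 0.0341] 34.6 med z 0.07712420755649455
scene fence x [0.0419 0.0537 0.0637] y [-0.1547  0.1017] z board 0.012211278934033478
top yaw [np.float32(-11.670425), np.float32(-11.883041)] ctr [ 0.58044313 -0.05941647] [(np.float64(0.0658), np.float32(78.33), 45), (np.float64(0.0657), np.float32(78.12), 45), (np.float64(0.1753), np.float32(-11.62), 45), (np.float64(0.1753), np.float32(-11.59), 45)]
top block [-0.0055 -0.0858] [0.0443 0.0904] 0.2 med z 0.0663044713035667
top stop [0.0174 0.1046] [0.0448 0.0313] 36.8 med z 0.07587528807935404
top fence x [0.041  0.0516 0.0616] y [-0.1545  0.1662] z board 0.010447710308199855
```

The frame is consistent between cameras: fence yaw −11.7°, stop axis at about (0.621, 0.039), and 126° to turn. I'll move over the stop first.

```bash
python3 -m creep '[[0,0.2,-0.14,0,0],[0,0.4,-0.28,0,0],[0,0.6,-0.42,0,0],[0,0.8,-0.56,0,0],[0,0.972,-0.68,0,0],[0,0.972,-0.68,0,0]]' 40; python3 -m creep '[[0,0.2,-0.14,0,0],[0,0.4,-0.28,0,0],[0,0.6,-0.42,0,0],[0,0.8,-0.56,0,0],[0,0.972,-0.68,0,0],[0,0.972,-0.68,0,0]]'; python3 -m creep '[[0,0.2,-0.14,0,0],[0,0.4,-0.28,0,0],[0,0.6,-0.42,0,0],[0,0.8,-0.56,0,0],[0,0.972,-0.68,0,0],[0,0.972,-0.68,0,0]]'; python3 -m creep '[[0,0,0,0,-0.25],[0,0,0,0,-0.5],[0,0,0,0,-0.75],[0,0,0,0,-1]]';python3 -m creep '[[0,0,0,0,-0.25],[0,0,0,0,-0.5],[0,0,0,0,-0.75],[0,0,0,0,-1]]'
python3 -c "
from h import *
s=arm.read_state();print(s)"
```

```text
time: 1.1
position: [0.3773, -0.3642, 0.2315]
eef_rot: [-0.001, 0.978, 0.21, 0.0]
wrist_force: [0.6, -0.5, -0.6]
width: 0.0856
grip_force: 0.0
time: 1.7
position: [0.5004, -0.1623, 0.2315]
eef_rot: [-0.0, 0.978, 0.21, 0.001]
wrist_force: [-0.2, -0.0, -0.3]
width: 0.0852
grip_force: 0.0
time: 2.3
position: [0.6236, 0.0401, 0.231]
eef_rot: [-0.0, 0.978, 0.209, 0.001]
wrist_force: [-0.2, -0.7, 0.4]
width: 0.0851
grip_force: 0.0
time: 2.7
position: [0.6209, 0.0355, 0.2312]
eef_rot: [0.0, 0.891, 0.455, -0.0]
wrist_force: [-0.2, -0.4, -0.3]
width: 0.0851
grip_force: 0.0
time: 3.1
position: [0.6209, 0.0354, 0.2312]
eef_rot: [0.0, 0.743, 0.67, -0.0]
wrist_force: [-0.3, 0.7, -1.3]
width: 0.0849
grip_force: 0.0
{'time': 3.1, 'joint_pos': array([-4.65738170e-02,  2.71231017e-01, -3.33309393e-02,  1.26658477e+00,
       -8.89798639e-04,  1.62754103e+00]), 'qd': array([ 1.52466115e-04, -3.31395572e-04, -1.11141469e-04,  2.10007500e-04,
       -5.99527850e-04, -1.29522946e+00]), 'joint_torque': array([ 3.24843473e-03, -4.42542887e+01,  2.95389909e+01,  3.17439917e-03,
       -2.48630364e-03,  8.62255879e-01]), 'position': array([0.62088232, 0.03537284, 0.23124812]), 'eef_rot': array([ 1.92935101e-04,  7.42675700e-01,  6.69651085e-01, -4.37499384e-04]), 'wrist_force': array([-0.28156797,  0.67280858, -1.27453549]), 'wrist_torque': array([-0.01285024,  0.00731215,  0.05209502]), 'grip_force': 0.0, 'width': 0.08491682736526981}
```

```bash
for i in 1 2 3 4; do python3 -m creep '[[0,0,0,0,-0.25],[0,0,0,0,-0.5],[0,0,0,0,-0.75],[0,0,0,0,-1]]' >/dev/null; done; python3 -m creep '[[0,0,0,0.2,0],[0,0,0,0.4,0]]'
cat > st.py <<'E'
from h import *
from scipy.spatial.transform import Rotation as Ro
def st():
    s=arm.read_state();q=s["eef_rot"];M=Ro.from_quat([q[1],q[2],q[3],q[0]]).as_matrix()
    yaw=np.degrees(np.arctan2(M[1,0],M[0,0]))
    print("t",round(s["time"],2),"pos",np.round(s["position"],4),"toolx deg",round(yaw,2),"tilt",np.round(M[:2,2],4),"F",np.round(s["wrist_force"],2),"T",np.round(s["wrist_torque"],3),"w",round(s["width"],4),"g",round(s["grip_force"],1),"q6",round(s["joint_pos"][5],3))
    return s,M
def go(x,y,z=None):
    s,M=st();d=np.array([x,y,s["position"][2] if z is None else z])-s["position"];print("shares",np.round(M.T@d/.2,4))
E
python3 -c "
from st import *
go(.621,.0393,.0375)"
```

```text
time: 4.9
position: [0.6229, 0.0353, 0.1524]
eef_rot: [0.002, -0.206, 0.979, -0.001]
wrist_force: [0.0, -0.2, -0.1]
width: 0.0855
grip_force: 0.0
t 4.9 pos [0.6229 0.0353 0.1524] toolx deg -156.22 tilt [ 0.005  -0.0011] F [ 0.01 -0.23 -0.05] T [-0.031 -0.026 -0.027] w 0.0855 g 0.0 q6 -0.462
shares [0.0029 0.0237 0.5747]
```

```bash
python3 -m creep '[[0,0,0.02,0.15,0],[0,0,0.02,0.3,0],[0,0,0.02,0.45,0],[0,0,0.02,0.57,0],[0,0,0.02,0.57,0],[0,0,0.02,0.57,0]]';python3 -c "
from st import *
go(.621,.0393,.0375)
c,d=arm.camera('scene');cv2.imwrite('pics/a.png',cv2.resize(c[150:250,220:350,::-1],None,fx=4,fy=4,interpolation=cv2.INTER_CUBIC))"
```

```text
time: 5.5
position: [0.6192, 0.0399, 0.0373]
eef_rot: [-0.001, -0.206, 0.979, -0.0]
wrist_force: [0.5, -0.6, 0.1]
width: 0.0852
grip_force: 0.0
t 5.5 pos [0.6192 0.0399 0.0373] toolx deg -156.21 tilt [-0.001  -0.0004] F [ 0.49 -0.63  0.11] T [ 0.033 -0.015 -0.025] w 0.0852 g 0.0 q6 -0.455
shares [-0.0071 -0.0063 -0.0009]
```

View pics/a.png

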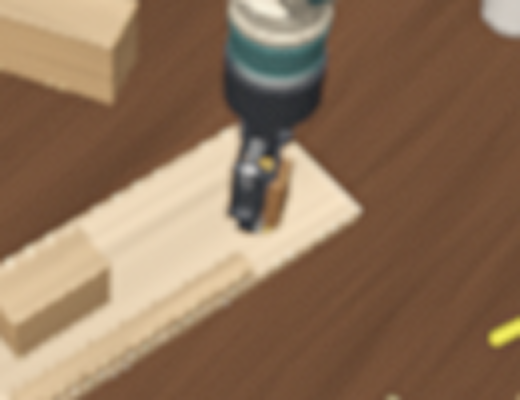

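The near finger is at about (245,190) in the crop with the post at (275,195), so the fingers straddle the post across its flat sides. I'll close on it.

```bash
python3 -m creep '[[0.3,-0.007,-0.005,0,0],[0.5,-0.007,-0.005,0,0],[0.7,-0.007,-0.005,0,0],[1,-0.007,-0.005,0,0],[1,-0.007,-0.005,0,0],[1,-0.007,-0.005,0,0],[1,-0.007,-0.005,0,0],[1,-0.007,-0.005,0,0]]' 50;python3 -c "
from st import *
st()"
```

```text
time: 6.35
position: [0.6224, 0.0402, 0.0385]
eef_rot: [0.001, -0.207, 0.978, -0.001]
wrist_force: [0.4, -2.6, 6.7]
width: 0.0311
grip_force: 53.1
t 6.35 pos [0.6224 0.0402 0.0385] toolx deg -156.15 tilt [ 0.0023 -0.0018] F [ 0.42 -2.62  6.67] T [-0.674  0.047 -0.071] w 0.0311 g 53.1 q6 -0.455
```

```bash
python3 -m creep '[[1,0,0,0.001,0.25],[1,0,0,0.002,0.5],[1,0,0,0.003,0.75],[1,0,0,0.003,1],[1,0,0,0.003,1]]';python3 -c "
from st import *
st()"
```

```text
time: 6.85
position: [0.6228, 0.0388, 0.0381]
eef_rot: [0.002, 0.055, 0.999, -0.002]
wrist_force: [0.5, -6.5, 5.9]
width: 0.0311
grip_force: 53.1
t 6.85 pos [0.6228 0.0388 0.0381] toolx deg 173.74 tilt [ 0.003  -0.0051] F [ 0.45 -6.52  5.94] T [-1.414 -0.053  0.196] w 0.0311 g 53.1 q6 0.07
```

```bash
python3 -m creep '[[1,0,-0.008,0.001,0.25],[1,0,-0.008,0.002,0.5],[1,0,-0.008,0.003,0.75],[1,0,-0.008,0.003,1],[1,0,-0.008,0.003,1]]' >/dev/null;python3 -c "
from st import *
st()";python3 -m creep '[[1,0,0,0.001,0.25],[1,0,0,0.002,0.5],[1,0,0,0.003,0.75],[1,0,0,0.003,1],[1,0,0,0.003,1]]'>/dev/null;python3 -c "
from st import *
st()"
```

```text
t 7.35 pos [0.6224 0.0372 0.0374] toolx deg 143.75 tilt [ 0.0026 -0.0051] F [ 0.62 -7.32  6.06] T [-1.39  -0.044  0.277] w 0.0316 g 53.1 q6 0.591
t 7.85 pos [0.6214 0.0362 0.0368] toolx deg 113.72 tilt [ 0.0005 -0.0075] F [-1.5  -8.95  7.62] T [-1.979  0.433  0.248] w 0.0315 g 53.5 q6 1.115
```

```bash
python3 -m creep '[[1,-0.009,-0.004,0.001,0.25],[1,-0.009,-0.004,0.002,0.5],[1,-0.009,-0.004,0.003,0.75],[1,-0.009,-0.004,0.003,1],[1,-0.009,-0.004,0.003,1],[1,-0.009,-0.004,0.003,1]]'>/dev/null;python3 -c "
from st import *
st()
c,d=arm.camera('top');W=cloud('top',d);cv2.imwrite('pics/b.png',cv2.resize(c[140:212,215:345,::-1],None,fx=4,fy=4,interpolation=cv2.INTER_CUBIC))"
```

```text
t 8.45 pos [0.6199 0.0356 0.0361] toolx deg 83.89 tilt [-0.0021 -0.0045] F [-4.8  -6.24  9.76] T [-1.331  1.004  0.226] w 0.0313 g 53.8 q6 1.633
```

```bash
python3 -m creep '[[1,-0.005,-0.004,0.001,0.2],[1,-0.005,-0.004,0.001,0.36],[1,-0.005,-0.004,0.001,0.36],[1,-0.005,-0.004,0.001,0.36]]'>/dev/null;python3 -c "
from st import *
st()";python3 -m creep '[[1,0,0,0,-0.1],[1,0,0,0,-0.1],[1,0,0,0,-0.1]]'>/dev/null;python3 -c "
from st import *
st()";python3 -m creep '[[1,0,0,0,-0.1],[1,0,0,0,-0.1],[1,0,0,0,-0.1]]'>/dev/null;python3 -c "
from st import *
st()"
```

```text
t 8.9 pos [0.6193 0.0355 0.0358] toolx deg 73.11 tilt [-0.0014 -0.0026] F [-4.86 -4.21  9.3 ] T [-0.865  0.828  0.279] w 0.0315 g 53.7 q6 1.82
t 9.2 pos [0.6194 0.0355 0.0359] toolx deg 76.1 tilt [-0.0012 -0.0026] F [-3.63 -4.85  8.44] T [-0.906  0.726  0.227] w 0.0315 g 53.7 q6 1.768
t 9.5 pos [0.6196 0.0355 0.0359] toolx deg 79.07 tilt [-0.0009 -0.0025] F [-3.58 -4.01  8.9 ] T [-0.861  0.759 -0.005] w 0.0317 g 53.8 q6 1.716
```

```bash
python3 -m creep '[[1,0,0,0,0.2],[1,0,0,0,0.23],[1,0,0,0,0.23]]'>/dev/null;for i in 1 2 3; do python3 -m creep '[[1,0,0,0,0]]'>/dev/null; python3 -c "
from st import *
st()";done;python3 -m creep '[[1,0,0,0,-0.2],[1,0,0,0,-0.2],[1,0,0,0,-0.2]]'>/dev/null;for i in 1 2 3 4 5; do python3 -m creep '[[1,0,0,0,0]]'>/dev/null; python3 -c "
from st import *
st()";done
```

```text
t 9.9 pos [0.6192 0.0355 0.0358] toolx deg 72.22 tilt [-0.0016 -0.0026] F [-4.65 -3.84  9.16] T [-0.905  0.837  0.244] w 0.0318 g 53.7 q6 1.835
t 10.0 pos [0.6192 0.0356 0.0358] toolx deg 72.22 tilt [-0.0016 -0.0026] F [-4.47 -4.69  8.91] T [-0.864  0.87   0.309] w 0.0312 g 53.7 q6 1.836
t 10.1 pos [0.6192 0.0356 0.0358] toolx deg 72.22 tilt [-0.0016 -0.0026] F [-4.13 -3.3   9.99] T [-0.869  0.874  0.315] w 0.0316 g 53.7 q6 1.836
t 10.5 pos [0.6195 0.0355 0.0358] toolx deg 78.17 tilt [-0.001  -0.0025] F [-3.32 -3.88  9.14] T [-0.89   0.722  0.043] w 0.0312 g 53.7 q6 1.732
t 10.6 pos [0.6195 0.0355 0.0359] toolx deg 78.17 tilt [-0.001  -0.0025] F [-3.61 -2.91  9.27] T [-0.899  0.732  0.067] w 0.0315 g 53.7 q6 1.732
t 10.7 pos [0.6195 0.0355 0.0358] toolx deg 78.17 tilt [-0.001  -0.0026] F [-2.53 -3.35  8.72] T [-0.863  0.712  0.065] w 0.0312 g 53.7 q6 1.732
t 10.8 pos [0.6196 0.0355 0.0359] toolx deg 78.17 tilt [-0.001  -0.0025] F [-3.36 -3.2   8.45] T [-0.856  0.734  0.041] w 0.0313 g 53.7 q6 1.732
t 10.9 pos [0.6195 0.0355 0.0358] toolx deg 78.17 tilt [-0.001  -0.0025] F [-4.25 -4.09  9.41] T [-0.881  0.76   0.066] w 0.0311 g 53.7 q6 1.732
```

```bash
python3 -m creep '[[1,0,0,0,0.2],[1,0,0,0,0.233],[1,0,0,0,0.233],[1,0,0,0,0],[1,0,0,0,0],[0,0,0,0,0],[0,0,0,0,0],[0,0,0,0,0]]'>/dev/null; python3 -m creep '[[0,0,0,0,0],[0,0,0,0,0],[0,0,0,0,0]]' >/dev/null; python3 -c "
from st import *
st()"; python3 -m creep '[[0,0,0,-0.2,0],[0,0,0,-0.4,0],[0,0,0,-0.6,0],[0,0,0,-0.8,0],[0,0,0,-1,0],[0,0,0,-1,0]]' >/dev/null
python3 -m creep '[[0,-0.25,0,0,0],[0,-0.5,0,0,0],[0,-0.75,0,0,0],[0,-1,0,0,0],[0,-1,0,0,0],[0,-1,0,0,0]]';python3 -c "
from st import *
st()
ims=[]
for n,(r,c0) in (('scene',(165,190)),('top',(140,215))):
  c,d=arm.camera(n);cv2.imwrite(f'pics/{n}1.png',c[...,::-1]);np.save(n+'.npy',cloud(n,d));ims.append(cv2.resize(c[r:r+72,c0:c0+130,::-1],None,fx=4,fy=4,interpolation=cv2.INTER_CUBIC))
cv2.imwrite('pics/c.png',np.vstack(ims))"
```

```text
t 12.0 pos [0.62   0.0366 0.0345] toolx deg 78.18 tilt [-0.0003  0.0002] F [ 0.06  0.46 -0.1 ] T [ 0.009  0.053 -0.008] w 0.0856 g 0.0 q6 1.732
time: 13.2
position: [0.5785, -0.1601, 0.234]
eef_rot: [-0.001, 0.777, 0.63, -0.0]
wrist_force: [-0.4, 0.3, -0.4]
width: 0.0853
grip_force: 0.0
t 13.2 pos [ 0.5785 -0.1601  0.234 ] toolx deg 78.03 tilt [-0.0008  0.001 ] F [-0.42  0.28 -0.44] T [ 0.016 -0.049  0.029] w 0.0853 g 0.0 q6 1.402
```

View pics/c.png

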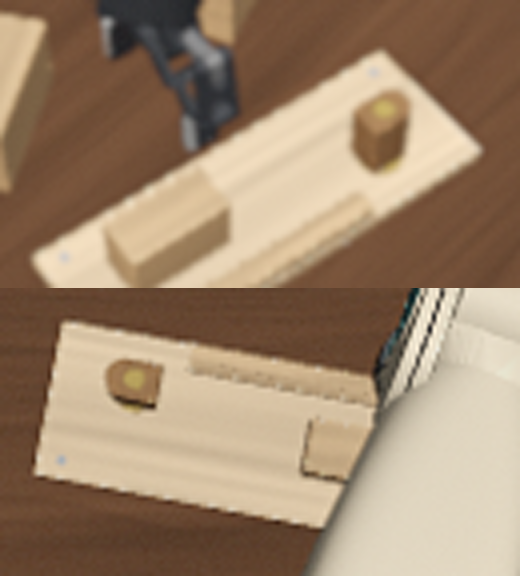

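The stop now shows its flat face towards the block, at top crop (160,385), with the rounded back at (107,380). Next I'll check its angle numerically.

```bash
cat > chk.py <<'E'
from frame import *
from scipy.optimize import minimize
ex=np.array([np.cos(np.deg2rad(-11.7)),np.sin(np.deg2rad(-11.7))]);ey=np.array([-ex[1],ex[0]]);o=np.array([.580,-.060])+.042*ex+.0056*ey
def sil(n,ax,th,foot,S=6):
    a=np.linspace(0,np.pi,30)
    pr=[(16,-20),(16,8)]+[(16*np.cos(t),8+16*np.sin(t)) for t in a]+[(-16,-20)]
    pr=np.array(pr)/1000;c,s=np.cos(th),np.sin(th);e=pr@np.array([[c,s],[-s,c]])
    w=o+np.outer(e[:,0]+ax[0],ex)+np.outer(e[:,1]+ax[1],ey)
    P=np.r_[np.c_[w,np.full(len(w),foot)],np.c_[w,np.full(len(w),foot+.058)]]
    h=cv2.convexHull(((pix(n,P)+.5)*S).astype(np.float32)).astype(int)
    m=np.zeros((384*S,512*S),np.uint8);cv2.fillPoly(m,[h],1);return cv2.resize(m.astype(np.float32),(512,384),interpolation=cv2.INTER_AREA)
def run(tag):
    for n in("scene","top"):
        im=cv2.imread(f"pics/{n}{tag}.png").astype(float)
        L=im.sum(2)
        u,v=pix(n,[*(o+-.022*ex+.1*ey),.045])[0].astype(int);w=slice(v-16,v+17),slice(u-18,u+19)
        board=np.percentile(L[w],80);dark=np.percentile(L[w],8);T=np.clip((board-L[w])/(board-dark)*1.3,0,1)
        best=[]
        for d in range(-14,15,2):
            f=lambda p:((sil(n,(-.022+p[0]*.001,.1+p[1]*.001),np.deg2rad(d),.0157)[w]-T)**2).sum()
            r=minimize(f,[0,0],method="Nelder-Mead",options=dict(maxiter=40,initial_simplex=[[0,0],[2,0],[0,2]]));best.append((round(r.fun,2),d,np.round(r.x,1)))
        for b in best:print(n,*b)
run(1)
E
python3 chk.py
```

```text
scene 206.16 -14 [-1.4 -2.3]
scene 205.55 -12 [-1.1 -2.2]
scene 204.49 -10 [-1.1 -1.8]
scene 203.45 -8 [-1.2 -1.5]
scene 203.3 -6 [-0.8 -1.6]
scene 202.46 -4 [-1.2 -1.5]
scene 202.13 -2 [-1.1 -1.5]
scene 201.74 0 [-0.7 -1.8]
scene 201.25 2 [-1.3 -1.4]
scene 201.19 4 [-0.8 -1.5]
scene 201.0 6 [-0.9 -1.2]
scene 201.06 8 [-0.8 -1.9]
scene 200.9 10 [-0.6 -1.7]
scene 201.3 12 [-0.6 -1.9]
scene 201.96 14 [-0.8 -1.8]
top 182.39 -14 [-1.5 -0.7]
top 181.15 -12 [-1.2 -0.3]
top 179.69 -10 [-1.2 -0.6]
top 178.52 -8 [-1.  -0.8]
top 177.58 -6 [-0.6 -0.5]
top 176.71 -4 [-0.8 -1. ]
top 176.31 -2 [-1.  -0.5]
top 175.94 0 [-1.  -0.7]
top 176.04 2 [-0.9 -0.8]
top 176.45 4 [-1.  -0.8]
top 176.88 6 [-0.7 -0.7]
top 177.86 8 [-0.9 -1.5]
top 178.77 10 [-0.8 -1.7]
top 180.74 12 [-1.  -1.8]
top 182.95 14 [-0.3 -1.4]
```

```bash
python3 -m creep '[[0,0.25,0,0,0],[0,0.5,0,0,0],[0,0.75,0,0,0],[0,1,0,0,0],[0,1,0,0,0],[0,1,0,0,0]]'>/dev/null
python3 -c "
from st import *
go(.6195,.0366,.034)"
```

```text
t 13.9 pos [0.6198 0.0394 0.2344] toolx deg 78.48 tilt [-0.0006 -0.0003] F [ 0.45 -0.63 -0.82] T [0.009 0.01  0.006] w 0.0858 g 0.0 q6 1.732
shares [-0.0135  0.0019  1.0021]
```

```bash
python3 -m creep '[[0,0,0,0.2,0],[0,0,0,0.4,0],[0,0,0,0.6,0],[0,0,0,0.8,0],[0,0,0,1,0],[0,0,0,1,0]]'>/dev/null
for i in 1 2 3; do python3 -m creep '[[0,0,0,0,0]]'>/dev/null;python3 -c "
from st import *
st()";done;  python3 -m creep '[[0.5,0,0,0,0],[0.7,0,0,0,0],[1,0,0,0,0],[1,0,0,0,0],[1,0,0,0,0],[1,0,0,0,0],[1,0,0,0,0],[1,0,0,0,0]]' 30 >/dev/null
for i in 1 2 3 4; do python3 -m creep '[[1,0,0,0,0]]'>/dev/null;python3 -c "
from st import *
st()";done
```

```text
t 14.6 pos [0.6193 0.0358 0.0345] toolx deg 78.13 tilt [-0.0021 -0.0001] F [0.26 0.43 0.34] T [-0.007 -0.021  0.023] w 0.0853 g 0.0 q6 1.732
t 14.7 pos [0.6223 0.036  0.0373] toolx deg 78.15 tilt [ 0.0043 -0.0003] F [0.09 1.92 0.41] T [ 0.053 -0.041 -0.016] w 0.0854 g 0.0 q6 1.732
t 14.8 pos [0.6227 0.0362 0.0377] toolx deg 78.17 tilt [ 0.0054 -0.0003] F [-1.    0.07 -0.12] T [-0.025 -0.051  0.035] w 0.0851 g 0.0 q6 1.732
t 15.7 pos [0.6197 0.0367 0.0352] toolx deg 78.19 tilt [-0.0007  0.0002] F [-2.41  0.63  4.8 ] T [ 0.045  0.584 -0.023] w 0.0318 g 35.4 q6 1.732
t 15.8 pos [0.6197 0.0367 0.0352] toolx deg 78.19 tilt [-0.0007  0.0002] F [-3.39  0.53  5.  ] T [ 0.176  0.562 -0.024] w 0.0319 g 35.4 q6 1.732
t 15.9 pos [0.6197 0.0367 0.0352] toolx deg 78.19 tilt [-0.0007  0.0002] F [-2.71  0.99  5.53] T [0.078 0.583 0.006] w 0.0317 g 35.4 q6 1.732
t 16.0 pos [0.6197 0.0367 0.0352] toolx deg 78.19 tilt [-0.0007  0.0002] F [-2.5  -0.1   5.76] T [0.149 0.519 0.045] w 0.0312 g 35.4 q6 1.732
```

Torque is about zero with the gripper square, so the stop rests square. I'll release it and move to the block.

```bash
python3 -m creep '[[0,0,0,0,0],[0,0,0,0,0],[0,0,0,0,0],[0,0,0,0,0],[0,0,0,-0.25,0],[0,0,0,-0.5,0],[0,0,0,-0.5,0]]'>/dev/null
python3 -m creep '[[0,-0.25,0,0,0],[0,-0.5,0,0,0],[0,-0.75,-0.05,0,0],[0,-0.94,-0.12,0,0],[0,-0.94,-0.12,0,0],[0,-0.94,-0.12,0,0]]'>/dev/null
python3 -c "
from st import *
go(.5572,-.1431,.034)"
```

```text
t 17.3 pos [ 0.5577 -0.1432  0.1344] toolx deg 78.06 tilt [0.     0.0007] F [ 0.9   0.56 -0.44] T [ 0.041 -0.02  -0.025] w 0.0854 g 0.0 q6 1.415
shares [-4.000e-04 -2.600e-03  5.021e-01]
```

```bash
python3 -m creep '[[0,0,0,0.2,0],[0,0,0,0.4,0],[0,0,0,0.5,0],[0,0,0,0.5,0],[0,0,0,0.5,0]]'>/dev/null
python3 -m creep '[[0.4,0,0,0,0],[0.5,0,0,0,0],[0.6,0,0,0,0],[0.7,0,0,0,0],[1,0,0,0,0],[1,0,0,0,0],[1,0,0,0,0],[1,0,0,0,0]]' 25
python3 -c "
from st import *
st()"
```

```text
time: 18.6
position: [0.5591, -0.1429, 0.0362]
eef_rot: [0.001, 0.776, 0.631, 0.001]
wrist_force: [-1.0, 0.5, 5.6]
width: 0.0432
grip_force: 27.7
t 18.6 pos [ 0.5591 -0.1429  0.0362] toolx deg 78.18 tilt [ 0.0022 -0.0004] F [-0.99  0.55  5.62] T [0.181 0.325 0.014] w 0.0432 g 27.7 q6 1.415
```

```bash
python3 -m creep '[[1,0.08,0.02,-0.003,0],[1,0.18,0.04,-0.003,0],[1,0.28,0.06,-0.003,0],[1,0.38,0.08,-0.003,0],[1,0.48,0.1,-0.003,0],[1,0.55,0.1,-0.003,0],[1,0.55,0.1,-0.003,0],[1,0.55,0.1,-0.003,0]]'>/dev/null
cat > ff.py <<'E'
from st import *
s,M=st();p=s["position"][:2];e=np.array([.2028,.9792]);x=np.array([.9792,-.2028]);o=np.array([.580,-.060])+.042*x+.0056*e
print("fence-frame xy mm",np.round(np.array([(p-o)@x,(p-o)@e])*1000,1),"F along x,y,z",np.round([s["wrist_force"][:2]@x,s["wrist_force"][:2]@e,s["wrist_force"][2]],2))
E
python3 ff.py
```

```text
t 19.4 pos [ 0.6019 -0.0373  0.0364] toolx deg 78.27 tilt [0.0038 0.0039] F [1.15 3.87 5.76] T [ 0.712 -0.338 -0.054] w 0.0439 g 27.6 q6 1.604
fence-frame xy mm [-25.1  21.1] F along x,y,z [0.34 4.02 5.76]
```

```bash
python3 -m creep '[[1,0,0.004,0,0],[1,0,0.008,0,0],[1,0,0.008,0,0]]'>/dev/null; python3 ff.py; for i in 1 2; do python3 -m creep '[[1,0,0.005,0,0],[1,0,0.005,0,0],[1,0,0.005,0,0]]'>/dev/null; python3 ff.py;done
```

```text
t 19.7 pos [ 0.602  -0.0374  0.0364] toolx deg 78.23 tilt [0.0011 0.0054] F [-1.51  5.9   7.98] T [1.04  0.264 0.013] w 0.0437 g 28.1 q6 1.604
fence-frame xy mm [-25.1  21. ] F along x,y,z [-2.68  5.47  7.98]
t 20.0 pos [ 0.602  -0.0374  0.0364] toolx deg 78.23 tilt [-0.0005  0.0057] F [-4.3   6.72 10.01] T [ 1.11   0.586 -0.096] w 0.0438 g 28.3 q6 1.604
fence-frame xy mm [-25.  21.] F along x,y,z [-5.57  5.71 10.01]
t 20.3 pos [ 0.6021 -0.0374  0.0364] toolx deg 78.22 tilt [-0.0021  0.006 ] F [-4.42  6.82 11.71] T [ 1.126  0.949 -0.047] w 0.0437 g 28.6 q6 1.604
fence-frame xy mm [-24.9  21. ] F along x,y,z [-5.72  5.78 11.71]
```

```bash
python3 -m creep '[[1,0,0,-0.01,0],[1,0,0,-0.01,0],[1,0,0,-0.01,0]]'>/dev/null; python3 ff.py; python3 -m creep '[[1,0,0,-0.01,0],[1,0,0,-0.01,0],[1,0,0,-0.01,0]]'>/dev/null; python3 ff.py
```

```text
t 20.6 pos [ 0.6028 -0.04    0.0364] toolx deg 78.15 tilt [-0.0017  0.0003] F [-0.6   0.56 -1.41] T [ 0.014  0.016 -0.042] w 0.0434 g 26.8 q6 1.604
fence-frame xy mm [-23.8  18.6] F along x,y,z [-0.7   0.42 -1.41]
t 20.9 pos [ 0.6034 -0.0399  0.039 ] toolx deg 78.17 tilt [-0.0007  0.    ] F [ 0.05 -0.68 -2.02] T [-0.008  0.01   0.026] w 0.0434 g 26.7 q6 1.604
fence-frame xy mm [-23.1  18.9] F along x,y,z [ 0.18 -0.65 -2.02]
```

```bash
python3 -m creep '[[1,0,0,0.01,0],[1,0,0,0.01,0],[1,0,0.005,0.01,0],[1,0,0.005,0.01,0]]'>/dev/null; python3 ff.py;for i in 1 2 3; do python3 -m creep '[[1,0,0.005,0,0],[1,0,0.005,0,0],[1,0,0.005,0,0]]'>/dev/null; python3 ff.py;done
```

```text
t 21.3 pos [ 0.6036 -0.0398  0.0369] toolx deg 78.19 tilt [-0.0023  0.0003] F [-3.21  1.   -0.19] T [0.056 0.68  0.058] w 0.0436 g 26.9 q6 1.604
fence-frame xy mm [-23.  19.] F along x,y,z [-3.35  0.33 -0.19]
t 21.6 pos [ 0.6036 -0.0398  0.0369] toolx deg 78.2 tilt [-0.004   0.0006] F [-4.52  0.1   0.6 ] T [0.184 1.194 0.169] w 0.0435 g 27.2 q6 1.604
fence-frame xy mm [-23.  19.] F along x,y,z [-4.45 -0.82  0.6 ]
t 21.9 pos [ 0.6037 -0.0398  0.0367] toolx deg 78.21 tilt [-0.0057  0.0009] F [-6.5   1.05  2.62] T [0.298 1.489 0.169] w 0.0437 g 27.4 q6 1.604
fence-frame xy mm [-22.9  19. ] F along x,y,z [-6.58 -0.29  2.62]
t 22.2 pos [ 0.6037 -0.0397  0.0365] toolx deg 78.21 tilt [-0.0076  0.0014] F [-7.87  0.76  4.25] T [0.248 1.845 0.116] w 0.0438 g 27.5 q6 1.604
fence-frame xy mm [-22.9  19.1] F along x,y,z [-7.86 -0.85  4.25]
```

```bash
python3 -m creep '[[1,0.01,-0.01,0,0],[1,0.02,-0.01,0,0],[1,0.03,-0.01,0,0],[1,0.04,-0.01,0,0],[1,0.05,-0.01,0,0],[1,0.05,-0.01,0,0]]'>/dev/null; python3 ff.py;for i in 1 2 3; do python3 -m creep '[[1,0.005,0,0,0],[1,0.01,0,0,0],[1,0.01,0,0,0]]'>/dev/null; python3 ff.py;done
```

```text
t 22.8 pos [ 0.6054 -0.031   0.0365] toolx deg 78.15 tilt [-0.0047 -0.0021] F [-5.67 -2.32 -1.  ] T [-0.522  1.297  0.083] w 0.0439 g 27.0 q6 1.621
fence-frame xy mm [-23.   27.9] F along x,y,z [-5.08 -3.42 -1.  ]
t 23.1 pos [ 0.6058 -0.0293  0.0365] toolx deg 78.14 tilt [-0.0048 -0.0025] F [-6.67 -2.07 -0.54] T [-0.65   1.384  0.041] w 0.0439 g 27.0 q6 1.624
fence-frame xy mm [-23.   29.7] F along x,y,z [-6.12 -3.38 -0.54]
t 23.4 pos [ 0.6062 -0.0274  0.0365] toolx deg 78.14 tilt [-0.0048 -0.0025] F [-7.04 -1.87  0.08] T [-0.648  1.332 -0.009] w 0.0437 g 27.0 q6 1.628
fence-frame xy mm [-22.9  31.6] F along x,y,z [-6.52 -3.26  0.08]
t 23.7 pos [ 0.6066 -0.0254  0.0365] toolx deg 78.14 tilt [-0.0049 -0.0025] F [-5.69 -3.16 -0.84] T [-0.642  1.329  0.054] w 0.0435 g 27.0 q6 1.631
fence-frame xy mm [-23.   33.6] F along x,y,z [-4.93 -4.24 -0.84]
```

```bash
for i in 1 2 3 4; do python3 -m creep '[[1,0.005,0,0,0],[1,0.005,0,0,0],[1,0.005,0,0,0]]'>/dev/null; python3 ff.py;done
```

```text
t 24.0 pos [ 0.6068 -0.0245  0.0365] toolx deg 78.13 tilt [-0.0048 -0.0025] F [-6.05 -1.91 -0.35] T [-6.310e-01  1.373e+00  1.000e-03] w 0.0432 g 27.0 q6 1.633
fence-frame xy mm [-22.9  34.6] F along x,y,z [-5.54 -3.09 -0.35]
t 24.3 pos [ 0.607  -0.0236  0.0366] toolx deg 78.13 tilt [-0.0049 -0.0027] F [-6.14 -2.93  0.53] T [-0.772  1.354  0.057] w 0.0436 g 27.0 q6 1.634
fence-frame xy mm [-22.9  35.5] F along x,y,z [-5.42 -4.12  0.53]
t 24.6 pos [ 0.607  -0.0236  0.0366] toolx deg 78.11 tilt [-0.0054 -0.0047] F [-6.68 -5.51  0.5 ] T [-1.058  1.518  0.107] w 0.0436 g 27.0 q6 1.636
fence-frame xy mm [-22.9  35.6] F along x,y,z [-5.42 -6.75  0.5 ]
t 24.9 pos [ 0.607  -0.0234  0.0367] toolx deg 78.09 tilt [-0.0058 -0.0066] F [-7.52 -8.54  0.52] T [-1.54   1.644  0.103] w 0.0438 g 27.1 q6 1.637
fence-frame xy mm [-22.9  35.7] F along x,y,z [-5.63 -9.89  0.52]
```

```bash
python3 -m creep '[[1,0.0025,0,0,0],[1,0.0025,0,0,0],[1,0.0025,0,0,0],[1,0.0025,0,0,0]]'>/dev/null; python3 ff.py;python3 -m creep '[[1,0,0,0,0],[1,0,0,0,0],[1,0,0,0,0],[1,0,0,0,0],[1,0,0,0,0],[1,0,0,0,0]]'>/dev/null; python3 ff.py;python3 -m creep '[[1,-0.008,0,0,0],[1,-0.011,-0.004,0,0],[1,-0.011,-0.004,0,0],[1,-0.011,-0.004,0,0]]'>/dev/null; python3 ff.py
```

```text
t 25.3 pos [ 0.6071 -0.0234  0.0367] toolx deg 78.08 tilt [-0.006  -0.0075] F [-7.41 -8.42  1.25] T [-1.702  1.761  0.156] w 0.0438 g 27.2 q6 1.638
fence-frame xy mm [-22.9  35.8] F along x,y,z [-5.55 -9.74  1.25]
t 25.9 pos [ 0.607  -0.0234  0.0367] toolx deg 78.08 tilt [-0.0061 -0.0075] F [-7.55 -9.12  1.86] T [-1.721  1.691  0.16 ] w 0.0437 g 27.2 q6 1.638
fence-frame xy mm [-23.   35.7] F along x,y,z [ -5.55 -10.46   1.86]
t 26.3 pos [ 0.607  -0.0236  0.0366] toolx deg 78.13 tilt [-0.0035 -0.0034] F [-5.1  -3.58 -1.39] T [-0.857  1.061  0.105] w 0.0438 g 26.8 q6 1.635
fence-frame xy mm [-22.9  35.6] F along x,y,z [-4.27 -4.54 -1.39]
```

```bash
python3 -m creep '[[0.6,0,0,0,0],[0.4,0,0,0,0],[0,0,0,0,0],[0,0,0,0,0],[0,0,0,0,0],[0,0,0,0,0]]'>/dev/null; python3 ff.py;python3 -m creep '[[0,0,0,-0.2,0],[0,0,0,-0.4,0],[0,0,0,-0.6,0],[0,0,0,-0.8,0],[0,0,0,-1,0],[0,0,0,-1,0]]'>/dev/null
python3 -m creep '[[0,-0.25,-0.2,0,0],[0,-0.5,-0.4,0,0],[0,-0.75,-0.6,0,0],[0,-1,-0.8,0,0],[0,-1,-1,0,0],[0,-1,-1,0,0],[0,-1,-1,0,0]]'>/dev/null;python3 -c "
from st import *
st()
ims=[]
for n,(r,c0) in (('scene',(165,190)),('top',(140,215))):
  c,d=arm.camera(n);cv2.imwrite(f'pics/{n}2.png',c[...,::-1]);np.save(n+'.npy',cloud(n,d));ims.append(cv2.resize(c[r:r+72,c0:c0+130,::-1],None,fx=4,fy=4,interpolation=cv2.INTER_CUBIC))
cv2.imwrite('pics/d.png',np.vstack(ims))"
```

```text
t 26.9 pos [ 0.6092 -0.022   0.0376] toolx deg 78.19 tilt [0.001 0.   ] F [-0.99 -0.3  -0.79] T [-0.    -0.04  -0.001] w 0.0854 g 0.0 q6 1.635
fence-frame xy mm [-21.1  37.5] F along x,y,z [-0.91 -0.49 -0.79]
t 28.2 pos [ 0.3678 -0.1769  0.2364] toolx deg 77.94 tilt [-0.0026  0.0008] F [-0.61 -0.84 -0.  ] T [ 0.037 -0.032  0.013] w 0.0853 g 0.0 q6 1.175
```

View pics/d.png

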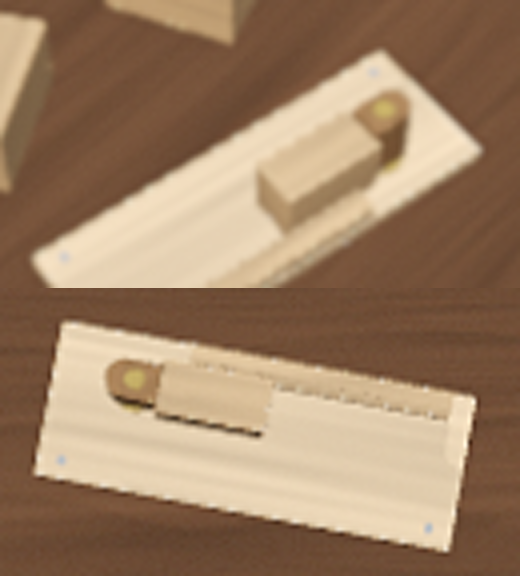

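The block stands against the fence, at top crop (230,370), and against the stop's face at (160,385). One numeric check of its pose before handing in.

```bash
sed -i 's/^run(1)/run(2)/' chk.py; python3 - <<'E'
from frame import *
yaw=np.deg2rad(-11.7);ex=np.array([np.cos(yaw),np.sin(yaw)]);ey=np.array([-ex[1],ex[0]]);o=np.array([.580,-.060])+.042*ex+.0056*ey
for n in("scene","top"):
    P=np.load(n+".npy").reshape(-1,3);P=P[~np.isnan(P).any(1)];q=(P[:,:2]-o)@np.c_[ex,ey]
    S=(abs(q[:,0]+.022)<.04)&(q[:,1]>-.04)&(q[:,1]<.077)&(P[:,2]>.058)
    r=cv2.minAreaRect(q[S].astype(np.float32));A=np.c_[P[S,:2],np.ones(S.sum())]
    pl=np.linalg.lstsq(A,P[S,2],rcond=None)[0]
    print(n,np.round(r[0],4),np.round(r[1],4),r[2],np.median(P[S,2]),"tilt",np.round(np.degrees(pl[:2]),2))
E
python3 - <<'E'
import sys
sys.path.insert(0,'.')
from frame import *
# straight edges of block's free side and fence foot in the top picture
yaw=np.deg2rad(-11.7);ex=np.array([np.cos(yaw),np.sin(yaw)]);ey=np.array([-ex[1],ex[0]]);o=np.array([.580,-.060])+.042*ex+.0056*ey
g=cv2.imread("pics/top2.png").astype(np.float32).sum(2)
def edge(x0,z,ys,name):
    pts=[]
    for y in ys:
        t=np.arange(-.008,.0081,.0005);X=o+np.outer(x0+t,ex)+y*ey
        uv=pix("top",np.c_[X,np.full(len(t),z)]).astype(np.float32)
        v=cv2.remap(g,uv[:,0],uv[:,1],cv2.INTER_CUBIC).ravel()
        w=np.abs(np.gradient(v));w[w<.4*w.max()]=0;pts.append((y,x0+(w*t).sum()/w.sum()))
    p=np.array(pts);f=np.polyfit(p[:,0],p[:,1],1);print(name,"slope deg",round(-np.degrees(f[0]),2),"x",round(p[:,1].mean(),4))
edge(-.044,.067,np.linspace(0,.07,25),"block free side")
edge(0,.024,np.linspace(-.15,-.02,40),"fence inner edge")
edge(-.107,.012,np.linspace(-.15,.15,60),"board edge")
E
```

```text
scene [-0.0225  0.0314] [0.0904 0.0466] 89.42967224121094 0.06757927563640148 tilt [-2.12  1.6 ]
top [-0.0233  0.0336] [0.0864 0.0451] 89.63945770263672 0.06679421239477752 tilt [1.57 0.  ]
block free side slope deg -0.32 x -0.0469
fence inner edge slope deg 0.47 x -0.0025
board edge slope deg -0.05 x -0.1075
```

```bash
python3 chk.py | grep top; python3 -c "
from h import *
print(arm.finish_job())"
```

```text
top 211.36 -14 [-1.4 -1.3]
top 210.19 -12 [-1.2 -1.4]
top 208.57 -10 [-1.1 -1.1]
top 207.54 -8 [-0.9 -0.9]
top 206.63 -6 [-1.  -1.2]
top 205.69 -4 [-0.8 -1.5]
top 205.18 -2 [-0.9 -1.8]
top 205.03 0 [-0.9 -1.2]
top 204.92 2 [-0.9 -1.1]
top 205.36 4 [-0.4 -1.2]
top 205.47 6 [-1.1 -1.8]
top 205.87 8 [-0.8 -1.9]
top 206.71 10 [-0.9 -1.8]
top 208.72 12 [-1. -2.]
top 210.85 14 [-0.6 -1.7]
the job is handed in; nothing more can be done
None
```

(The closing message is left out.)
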